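# Lock the board test fixture and hold its knurled collar home

### The arm

A 7-joint arm with a two-finger parallel gripper is mounted at the origin on the work surface. World frame = base frame: x ahead of the robot, y to its left, z up, the work surface at z = 0. Lengths are in m, angles in rad, forces in N, time in s.
With the tool pointing down it reaches from about 0.425 to 0.875 m from the base axis. Payload 4.7 kg.
Tool frame: the origin (TCP) lies midway between the tips of the shut fingers; the grasp point (between the pads) lies 19 mm behind it (ctrl.grip_depth is the distance from the TCP to the grasp point, in m); z points along the fingers, y is the direction in which the jaws open and shut (so a half turn about z gives the same grasp; the last joint's range is limited). The gripper opens to 87 mm and grips with 3 to 60 N. Pads are 19 mm wide; open, the fingers measure 117 mm over their backs; the gripper's body (75 mm by 190 mm) begins 51 mm behind the grasp point.
Start: joints at [1.213, 0.321, -0.07, 1.45, 0.023, 1.371, -0.057], TCP at [0.236, -0.606, 0.223] pointing down, gripper open.
Joint ranges: [-2.86, 2.86], [-0.3, 2.09], [-1.38, 1.24], [0.06, 2.45], [-1.56, 4.7], [0.09, 2.05], [-2.69, 2.69]. Speed limits (rad/s): [2.57, 2.57, 3.14, 3.14, 3.14, 3.14, 3.14].

### API

Orientations are given as a rotation vector (axis times angle).
In Python, from bench import ctrl gives the robot as it stands. The module is installed in compiled form; this text tells all that it offers.
- The arm moves only by the shell command python3 -m inch 'ROWS' [FORCE]. ROWS is JSON, a list of rows, each a list of 5 numbers: the opening, from -1 (shut) to 1 (fully open), so that 0 is half open, then the shift along the tool's x, y, z in mm, then the turn about the tool's z in rad. In form: [[fingers, tx, ty, tz, twist], ...]. A call has 1 to 5 rows; each row shifts and turns the pose as measured when the row begins, along the tool's axes as they then stand; what a row does not reach is not made up. A row lasts 1/8 s, in which the tool goes at most 62.5 mm and 10.7 degrees, less where a joint would pass 70% of its speed; a pose out of reach is approached as far as the arm can. A call is refused whole if a number of a shift passes 62.5 or a number of a turn 0.188, either way. A call with a gripper value outside its range is refused whole. The fingers move at their own pace and stop on an object; FORCE is the grip in N (left out, the last holds). Time passes only in rows, so rows that do not move let the fingers close. It gives the time, the measured TCP pose, the force and the opening at its end, in the units of the state.
- ctrl.get_state(): the state, without advancing time (a new reading comes with each control period).
- ctrl.get_image(name): name is "scene" or "top" or "wrist"; returns a dict with "color" (480x640x3 uint8, red, green, blue), "range_z" (480x640 float32, m along the optical axis (not along the pixel's ray), 0 where there is no reading), "K" (3x3 intrinsics, pixels), "R" (3x3) and "t" (3): a world point X has camera coordinates R X + t. Camera axes: x right, y down, z forward; pixel columns grow to the right and rows downward; lengths in m; the calibration is good to about 2 mm. A picture is of the moment at which its call begins.
- ctrl.close_job(): hands the job in, once; it reports no verdict.
The state is a dict: "time": time; "joint_positions": joint angles; "qd": joint speeds; "joint_torque": joint torques, N m; "position": TCP position; "tool_rot": TCP orientation; "ft_force": force on the tool from outside, world axes, zero at the start; "torque": the same for the moment, N m; "grip_width": opening from 0.0 (shut) to 1.0 (fully open).
Only numpy, scipy, OpenCV 4.12 (cv2) and the standard library are available. Lean on these libraries where they do the work, as an engineer would, in place of code of your own. Each camera call takes 0.05 s, during which the arm holds its last target. There are 200 camera calls.

### The job

Close the lid of the board test fixture, then set the knurled collar down over the post that comes up through the lid, turn it until its hidden keyways drop over the post's pins, and push it fully home against the spring. Finish while still holding the collar pushed home with the gripper, as it springs back up if let go. Leave the other things on the bench where they are.

Things in the scene. Friction and masses are not known exactly. Their poses are not given: they have to be found in the camera images.
- fixture: grey test fixture, an open box fixed to the table, 180 mm along its x, 220 mm along its y, 60 mm tall, with a circuit board in it; origin centre of underside, z up. Its place differs from start to start, turned up to 20 degrees. The lid's hinge lies along its +y rim; the post stands in it near its -y rim
- post_top (a point): centre of the flat top of the fixed steel post: 102.5 mm above the table, 75 mm from the fixture's centre towards its -y. The post is 22 mm across, upright, its top chamfered (14 mm flat, chamfer 4 mm high), and stands up through the closed lid's hole, 32 mm above the closed lid's upper face
- pins (a point): point on the post's axis, 14 mm below the post top, level with the upper side of three horizontal round pins, 5 mm thick, that stick out 4.5 mm from the post, 120 degrees apart, one of them towards the fixture's +y
- lid (a joint): angle of the hinged lid in rad: 0 closed and lying on the base, grows as it opens (starts 1.0 to 1.35, limit 1.5). The hinge is stiff: the lid stays where it is left and closes when its outer (upper) face is pushed near the free edge with 1 to 3 N. Closed, its upper face is 70.5 mm above the table
- lid_hinge (a point): middle of the hinge line, which runs along the fixture's x; 60.5 mm above the table, 110 mm from the fixture's centre towards its +y. The lid is an aluminium frame, 180 mm along the hinge, 220 mm from hinge to free edge, 10 mm thick (its lower face passes through the hinge line), with a clear window up to 140 mm from the hinge and solid plate beyond
- lid_edge (a point): point on the lid: middle of its free edge, on its outer (upper) face, 220 mm from the hinge
- lid_hole (a point): point on the lid: centre of the 52 mm hole for the post, on the upper face, 185 mm from the hinge; a good place to push the lid is the plate 55 mm to either side of it. In the hole lies a steel spring ring (50 mm outside, 38 mm inside) that stands 10 mm above the upper face and yields downward (3 N to start, 9 N when 8 mm down)
- collar: aluminium knurled collar (a ribbed cap) standing on the table open side down: 50 mm across, 36 mm tall, about 120 g, origin centre of underside. Blind bore 24.6 mm across and 30 mm deep from below, with three keyways 9 mm wide, 120 degrees apart, running up the bore: they cannot be seen and their angle to the body's axes is not told
- collar_top (a point): centre of the collar's top, 36 mm above its underside. Set on the post, the collar first rests on the pins (underside 14 mm below the post top). Turned either way, at most 120 degrees, it comes free to go down: 8 mm to the spring ring, then 8 mm against the spring to home, where the bore's end meets the post top and its underside is 30 mm below the post top
- weight: smooth turned aluminium board weight, no knurling: foot 48 mm across and 22 mm tall, waist, small head; 52 mm tall in all; origin centre of underside. It may stand where the collar stood in another start. Leave alone
- dispenser: white plastic dispensing bottle with steel pump cup, 50 x 50 mm, 107 mm tall, origin centre of underside. Leave alone
- tape_roll: black tape roll lying flat, 76 mm across, 24 mm tall, origin centre of underside. Leave alone
- panel: loose dark circuit board panel lying flat, 160 x 120 x 4 mm, origin centre of underside. Leave alone
- tweezers: steel tweezers lying flat, 130 mm long along its x, 6 mm tall, origin centre of underside. Leave alone
- screwdriver: screwdriver lying along its x on the table, 160 mm long. Leave alone
- jar: white plastic jar with cap, 60 mm across, 70 mm tall, origin centre of underside. Leave alone
Not all that is in view belongs to the job. Leave any orange or pink look-alike of the collar alone.

How it is judged:
On the way, in this order (a step that is already met when the one before it is completed fails the run):
1. the lid is closed (value of joint lid below 0.03 rad), for 0.2 s.
2. the collar is on the post with its keyways dropped over the pins (value of joint lid below 0.03 rad and horizontal distance between collar and post_top below 0.004 m and z of collar in the frame of post_top below -0.018 m and angle between collar's own z axis and vertical below 0.1 rad), for 0.1 s.
At the end, for the whole second after the job is handed in: Lid closed (under 0.03 rad); collar on the post, within 4 mm of its axis and upright within 0.1 rad, still and pushed home (underside at least 27.5 mm below the post top; 30 mm is the stop), and the gripper's fingers still bear on it (over 2 N). The robot holds it so through the last second (value of joint lid below 0.03 rad and horizontal distance between collar and post_top below 0.004 m and z of collar in the frame of post_top below -0.0275 m and angle between collar's own z axis and vertical below 0.1 rad and contact force between the fingers and collar above 2 N and linear speed of collar below 0.02 m/s); the arm keeps its last pose, push and grip.
It fails at once if another thing on the bench was pushed more than 30 mm or tipped over (distance of any of weight, dispenser, tape_roll, panel, tweezers, screwdriver, jar from where it was at the start of the episode above 0.03 m or angle between any of weight, dispenser, jar's own z axis and vertical above 0.6 rad).
It also fails if it takes over 67 s, if anything falls off the work surface, if the arm or the gripper's body presses on something with over 40 N, if the wrist force passes 120 N, or if a joint passes its speed limit or range.

## Working session

There is one attempt and no reset: what is moved stays moved. The work goes in short steps, Python scripts to look and compute and a shell command to move; the robot and the scene stay as the last step left them, time stands still between calls to the robot, and variables do not carry over. Pictures are saved under pics/ and viewed, about 8 in all and at most 12, crops included, and the job is handed in when it is done.

```bash
mkdir -p pics
cat > h.py <<'E'
import numpy as np, cv2
from scipy.spatial.transform import Rotation as Rn
from bench import ctrl
def snap(n,f):
    im=ctrl.get_image(n); cv2.imwrite('pics/'+f,cv2.cvtColor(im['color'],cv2.COLOR_RGB2BGR)); np.savez('pics/'+f[:-4]+'.npz',**im); return im
def cloud(im):
    K,R,t=im['K'],np.array(im['R']),np.array(im['t']); v,u=np.mgrid[0:480,0:640]; z=im['range_z']
    c=np.stack([(u-K[0][2])/K[0][0]*z,(v-K[1][2])/K[1][1]*z,z],-1)
    return (c-t)@R   # world points; invalid where z==0
def ray(im,u,v,h):
    K,R,t=np.array(im['K']),np.array(im['R']),np.array(im['t']); o=-R.T@t; d=R.T@np.linalg.inv(K)@[u,v,1]
    return o+d*(h-o[2])/d[2]
def totool(dw):
    s=ctrl.get_state(); return Rn.from_rotvec(s['tool_rot']).inv().apply(dw)*1000
E
python3 - <<'E'
from h import *
for n in('top','scene'):
    im=snap(n,n+'0.png'); print(n,np.round(-np.array(im['R']).T@im['t'],3),im['K'][0][0],(im['range_z']>0).mean())
a=[cv2.imread('pics/%s0.png'%n) for n in('top','scene')]
s=ctrl.get_state();print({k:np.round(v,3) for k,v in s.items()})
print(Rn.from_rotvec(s['tool_rot']).as_matrix().round(2))
E
```

```text
top [0.457 0.005 1.293] 542.1344427851379 0.995966796875
scene [ 1.061 -0.73   0.697] 469.98306789478335 0.994501953125
{'time': np.float64(0.1), 'joint_positions': array([ 1.213,  0.322, -0.07 ,  1.452,  0.023,  1.371, -0.057]), 'qd': array([ 0.001, -0.   , -0.001, -0.002,  0.001,  0.   ,  0.   ]), 'joint_torque': array([-0.0000e+00, -4.9257e+01, -4.0600e-01, -3.1340e+01, -6.4000e-02,
        4.0000e-02,  0.0000e+00]), 'position': array([ 0.236, -0.605,  0.222]), 'tool_rot': array([-3.086e+00, -5.800e-01,  1.000e-03]), 'ft_force': array([0.611, 0.367, 0.37 ]), 'torque': array([ 0.036, -0.02 , -0.016]), 'grip_width': np.float64(0.999)}
[[ 0.93  0.36 -0.  ]
 [ 0.36 -0.93  0.  ]
 [-0.   -0.   -1.  ]]
```

View pics/top0.png

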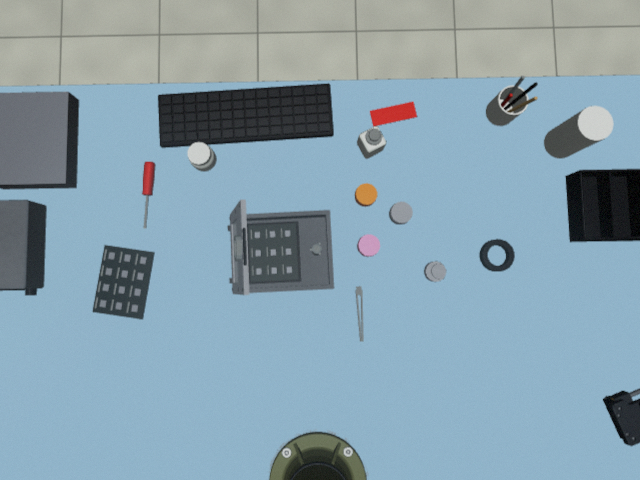

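View pics/scene0.png

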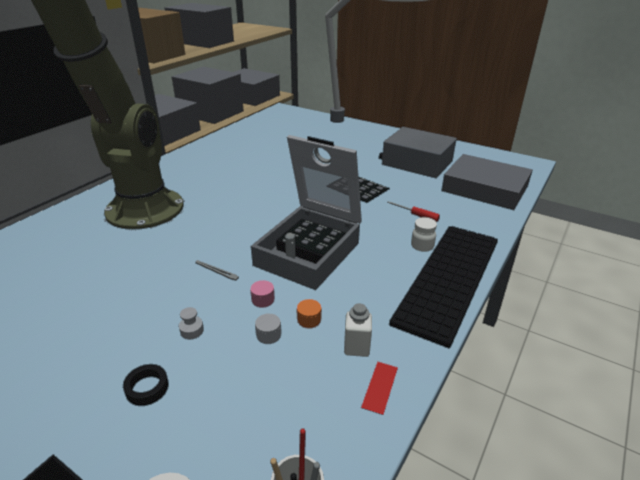

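Top view: the fixture is at about (285,250) with its lid raised on the left (+y) side and the post at (317,249). The grey collar is at (401,212), the weight at (436,271), the orange look-alike at (366,195) and the pink one at (369,245). The scene view agrees. Next I measure them.

Run:
```python
from h import *
im=dict(np.load('pics/top0.npz')); P=cloud(im)
def obj(u,v,r,h0,h1):
    m=np.zeros((480,640),np.uint8); cv2.circle(m,(u,v),r,1,-1)
    m=(m>0)&(P[...,2]>h0)&(P[...,2]<h1); vv,uu=np.nonzero(m)
    c=cv2.minEnclosingCircle(np.stack([uu,vv],1).astype(np.float32)); h=np.median(P[m][:,2])
    print((u,v),'n',m.sum(),'h',h.round(4),'cloud mid',((P[m].max(0)+P[m].min(0))/2).round(4),'mean',P[m].mean(0).round(4),'ray',ray(im,*c[0],h).round(4),'r',c[1]*1.0/542*(1.293-h))
for n,a in dict(collar=(401,212,16,.03,.045),orange=(366,195,16,.02,.06),pink=(369,245,16,.02,.06),weight=(436,271,14,.015,.06),post=(317,249,14,.09,.12)).items(): print(n,end=' ');obj(*a)
# fixture rim: points at z ~ 60mm
z=P[...,2]; m=(abs(z-.06)<.005); m[:, :245]=0; m[:,345:]=0; m[:200]=0; m[300:]=0
Q=P[m]; r=cv2.minAreaRect(Q[:,:2].astype(np.float32)*1000); print('rim',m.sum(),r,cv2.boxPoints(r).round(0).tolist())
# lid: everything higher
m=(z>.075); m[:,:225]=0; m[:,260:]=0; m[:195]=0;m[300:]=0
L=P[m]; i=L[:,2].argmax(); print('lid n',m.sum(),'max',L[i], 'min',L.min(0),L.max(0))
hz=L[L[:,2]>L[:,2].max()-.012]; print('free edge pts',hz.mean(0),hz.min(0),hz.max(0))
```

```text
collar (401, 212) n 377 h 0.0359 cloud mid [ 0.6122 -0.2073  0.037 ] mean [ 0.6122 -0.2078  0.0361] ray [ 0.612  -0.207   0.0359] r 0.025957868302417232
orange (366, 195) n 385 h 0.036 cloud mid [ 0.6561 -0.1274  0.0317] mean [ 0.6559 -0.1265  0.0357] ray [ 0.6553 -0.127   0.036 ] r 0.026241982963769266
pink (369, 245) n 381 h 0.0361 cloud mid [ 0.5364 -0.1293  0.032 ] mean [ 0.5366 -0.1294  0.0359] ray [ 0.5367 -0.1291  0.0361] r 0.02606576886259362
weight (436, 271) n 335 h 0.0479 cloud mid [ 0.4736 -0.283   0.0364] mean [ 0.4734 -0.2806  0.0391] ray [ 0.4743 -0.2789  0.0479] r 0.024231547048616735
post (317, 249) n 83 h 0.1019 cloud mid [ 0.528  -0.0063  0.0991] mean [ 0.5266 -0.0076  0.1011] ray [ 0.528  -0.0082  0.1019] r 0.013453155403207545
rim 1034 ((525.2972412109375, 53.18391418457031), (180.29901123046875, 191.8842010498047), 1.8219162225723267) [[432.0, 146.0], [438.0, -46.0], [618.0, -40.0], [612.0, 152.0]]
lid n 1483 max [0.45694524 0.00510836 1.29267832] min [0.43129154 0.00510836 0.07549371] [0.61228842 0.18656468 1.29267832]
free edge pts [0.45694524 0.00510836 1.29267832] [0.45694524 0.00510836 1.29267832] [0.45694524 0.00510836 1.29267832]
```

```bash
python3 - <<'E'
from h import *
for n in('top0','scene0'):
    im=dict(np.load('pics/%s.npz'%n)); P=cloud(im); z=P[...,2]
    m=(im['range_z']>0)&(z>.085)&(z<.35)&(P[...,0]>.40)&(P[...,0]<.65)&(P[...,1]>.03)&(P[...,1]<.24)
    L=P[m]; L=L[:,1:]
    c,d=np.linalg.lstsq(np.c_[L[:,1],np.ones(len(L))],L[:,0],rcond=None)[0]
    print(n,m.sum(),'max z',P[m].max(0).round(3),P[m].min(0).round(3),'theta from fit',np.arctan2(1,-c),'top pts',P[m][P[m][:,2]>P[m][:,2].max()-.006].mean(0).round(3))
s=ctrl.get_state(); R=Rn.from_rotvec(s['tool_rot']).as_matrix(); print(R.T@(np.array([.58,.17,.36])-s['position'])*1000)
E
python3 -m inch '[[-1,0,0,-60,0],[-1,0,0,-60,0]]' 30
```

```text
top0 1422 max z [0.612 0.183 0.291] [0.431 0.122 0.085] theta from fit 1.3242148510829703 top pts [0.524 0.129 0.287]
scene0 4211 max z [0.615 0.181 0.288] [0.429 0.121 0.085] theta from fit 1.3310192926435587 top pts [0.526 0.128 0.285]
[ 602.18555587 -597.40302959 -137.46465118]
time: 0.35
position: [0.2346, -0.6024, 0.336]
tool_rot: [-3.071, -0.578, 0.006]
ft_force: [1.1, 0.1, -0.2]
grip_width: 0.855
```

```bash
python3 -m inch '[[-1,42,-43,-5,0],[-1,42,-43,-5,0],[-1,42,-43,-5,0],[-1,42,-43,-5,0],[-1,42,-43,-5,0]]'; python3 -m inch '[[-1,42,-43,0,0],[-1,42,-43,0,0],[-1,42,-43,0,0],[-1,42,-43,0,0],[-1,42,-43,0,0]]'; python3 -c "
from h import *
print(totool(np.array([.58,.205,.36])-ctrl.get_state()['position']).round(), ctrl.get_state()['joint_positions'].round(2))"
```

```text
time: 0.98
position: [0.354, -0.3247, 0.3663]
tool_rot: [-3.081, -0.564, 0.006]
ft_force: [0.3, 0.5, -0.6]
grip_width: 0.292
time: 1.6
position: [0.4761, -0.0394, 0.3673]
tool_rot: [-3.084, -0.562, 0.006]
ft_force: [1.7, 0.1, -0.4]
grip_width: 0.009
[ 183. -192.    8.] [ 0.7  -0.06 -0.63  1.58 -0.04  1.61 -1.14]
```

```bash
python3 -m inch '[[-1,42,-43,0,0],[-1,42,-43,0,0],[-1,42,-43,0,0],[-1,42,-43,0,0],[-1,15,-20,0,0]]'; python3 -m inch '[[-1,0,0,50,0],[-1,0,0,50,0],[-1,0,0,25,0],[-1,0,0,0,0]]';  python3 -c "
from h import *
print(totool(np.array([.58,.16,.235])-ctrl.get_state()['position']).round(), ctrl.get_state()['joint_positions'].round(2))"
```

```text
time: 2.22
position: [0.5815, 0.2145, 0.3664]
tool_rot: [-3.083, -0.563, 0.008]
ft_force: [0.0, -0.2, 0.4]
grip_width: 0.008
time: 2.72
position: [0.5793, 0.2201, 0.2356]
tool_rot: [-3.078, -0.573, 0.013]
ft_force: [0.6, 0.5, 0.7]
grip_width: 0.004
[-21.  56.   0.] [ 0.27  0.37 -0.86  1.48  0.27  1.42 -1.8 ]
```

```bash
python3 -m inch '[[-1,-8,22,0,0],[-1,-8,22,0,0],[-1,-8,22,0,0],[-1,-10,26,6,0],[-1,-10,26,8,0]]'; python3 -m inch '[[-1,-8,22,15,0],[-1,-8,22,20,0],[-1,-6,16,24,0],[-1,-5,14,24,0]]';  python3 -c "
from h import *
print(totool(np.array([.58,-.01,.072])-ctrl.get_state()['position']).round(), ctrl.get_state()['joint_positions'].round(2))"
```

```text
time: 3.35
position: [0.5829, 0.0996, 0.2277]
tool_rot: [-3.068, -0.585, -0.004]
ft_force: [-0.0, 2.6, 0.1]
grip_width: 0.008
time: 3.85
position: [0.5897, 0.0218, 0.1504]
tool_rot: [-3.069, -0.583, -0.023]
ft_force: [0.2, 1.5, 1.2]
grip_width: 0.006
[-22.  27.  78.] [ 0.59  0.33 -0.79  1.69  0.23  1.21 -1.44]
```

```bash
python3 -m inch '[[-1,-8,10,22,0],[-1,-6,8,22,0],[-1,-4,5,22,0],[-1,-2,3,14,0],[-1,0,0,6,0]]';  python3 -c "
from h import *
im=snap('scene','s1.png'); P=cloud(im); z=P[...,2]
m=(im['range_z']>0)&(z>.05)&(z<.2)&(P[...,0]>.44)&(P[...,0]<.56)&(abs(P[...,1]+.03)<.012)
print(np.percentile(P[m][:,2],[5,50,95]),m.sum()); print(ctrl.get_state()['ft_force'])"
```

```text
time: 4.47
position: [0.5868, -0.0103, 0.0705]
tool_rot: [-3.073, -0.578, -0.035]
ft_force: [-17.1, -2.6, 40.8]
grip_width: 0.009
[0.05434703 0.07040366 0.08002011] 317
[-8.79810521 -2.19107063 14.6286617 ]
```

```bash
python3 -m inch '[[-1,0,0,-30,0],[-1,0,0,-50,0],[0,0,0,-40,0],[1,0,0,0,0]]'; python3 -c "
from h import *
im=snap('top','t1.png'); P=cloud(im); z=P[...,2]
m=(im['range_z']>0)&(z>.06)&(z<.075)&(P[...,0]>.43)&(P[...,0]<.62)&(abs(P[...,1]+.03)<.015)
print(np.percentile(P[m][:,2],[5,50,95]),m.sum())
s=ctrl.get_state(); print(Rn.from_rotvec(s['tool_rot']).as_matrix().round(3))
print(totool(np.array([.612,-.2075,.13])-s['position']).round())"
```

```text
time: 5.03
position: [0.5869, -0.0115, 0.199]
tool_rot: [-3.075, -0.581, -0.043]
ft_force: [0.9, 0.3, -0.6]
grip_width: 0.15Traceback (most recent call last):
  File "<string>", line 5, in <module>
    print(np.percentile(P[m][:,2],[5,50,95]),m.sum())
          ~~~~~~~~~~~~~^^^^^^^^^^^^^^^^^^^^^
    return _quantile_unchecked(
        a, q, axis, out, overwrite_input, method, keepdims, weights)
    return _ureduce(a,
                    func=_quantile_ureduce_func,
    ...<5 lines>...
                    overwrite_input=overwrite_input,
                    method=method)
    r = func(a, **kwargs)
    result = _quantile(arr,
                       quantiles=q,
    ...<2 lines>...
                       out=out,
                       weights=wgt)
    slices_having_nans = np.isnan(arr[-1, ...])
                                  ~~~^^^^^^^^^
IndexError: index -1 is out of bounds for axis 0 with size 0
```

View pics/t1.png

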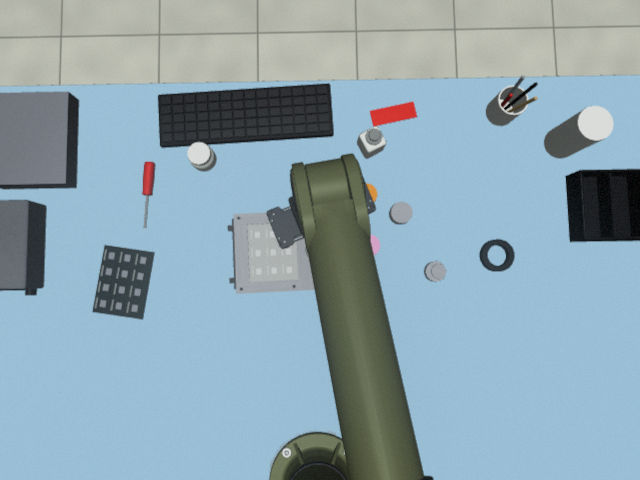

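The lid now lies flat over the fixture, with its window and board at about (270,250). The arm hides the post. The collar is undisturbed at (401,212). Next I go above the collar.

```bash
python3 -c "
from h import *
im=dict(np.load('pics/t1.npz')); P=cloud(im)
for u,v in [(280,285),(240,285),(260,216)]: print(P[v-1:v+2,u-1:u+2].reshape(-1,3).mean(0).round(4))
s=ctrl.get_state(); print(Rn.from_rotvec(s['tool_rot']).as_matrix().round(3))
print(totool(np.array([.612,-.2075,.14])-s['position']).round())"
```

```text
[0.4489 0.0756 0.072 ]
[0.4505 0.1653 0.0715]
[0.6055 0.1192 0.0706]
[[ 0.931  0.365  0.022]
 [ 0.365 -0.931  0.017]
 [ 0.027 -0.008 -1.   ]]
[-49. 192.  54.]
```

```bash
python3 -m inch '[[1,-12,48,8,0],[1,-12,48,8,0],[1,-12,48,8,0],[1,-12,44,8,0],[1,0,0,0,0]]'; python3 -c "
from h import *
im=snap('wrist','w1.png'); P=cloud(im); z=P[...,2]
m=((im['range_z']>0)&(abs(z-.036)<.004)).astype(np.uint8)
n,l,st,c=cv2.connectedComponentsWithStats(m)
for i in range(1,n):
  if st[i,4]>300:
    (u,v),r=cv2.minEnclosingCircle(np.argwhere(l==i)[:,::-1].astype(np.float32)); print(st[i],'circ',ray(im,u,v,.036).round(4),'mean',P[l==i].mean(0).round(4), im['color'][l==i].mean(0).round())
s=ctrl.get_state(); print(s['position'],Rn.from_rotvec(s['tool_rot']).as_matrix()[:,2].round(3), s['joint_positions'].round(2))"
```

```text
time: 5.7
position: [0.6093, -0.2072, 0.1556]
tool_rot: [-3.07, -0.588, -0.028]
ft_force: [-0.4, 0.7, -0.5]
grip_width: 0.766
[ 206   87   73   75 4227] circ [ 0.6595 -0.1251  0.036 ] mean [ 0.6591 -0.1249  0.0353] [158. 104.  45.]
[   0   93  110  177 1054] circ [ 0.5674 -0.0015  0.036 ] mean [ 0.5779 -0.0312  0.036 ] [33. 38. 41.]
[ 292  191   68   67 3551] circ [ 0.6146 -0.2056  0.036 ] mean [ 0.6144 -0.2057  0.0352] [115. 118. 122.]
[ 163  245   64   58 2653] circ [ 0.5413 -0.1272  0.036 ] mean [ 0.5413 -0.1248  0.0352] [154.  95. 123.]
[ 0.60978209 -0.20383695  0.15621602] [ 0.016  0.02  -1.   ] [ 0.83  0.42 -0.69  1.54  0.25  1.26 -1.08]
```

View pics/w1.png

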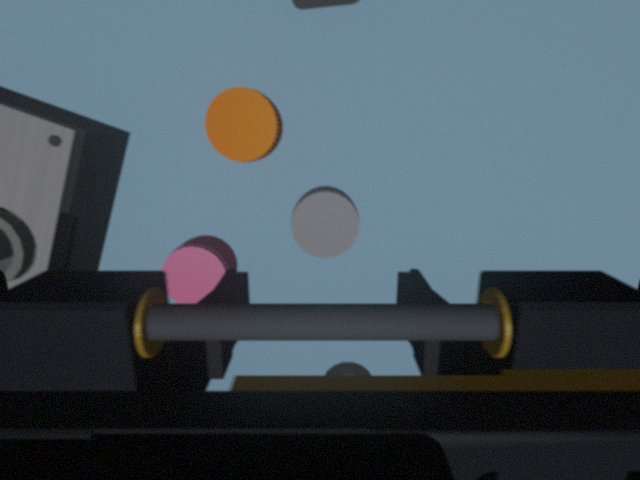

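The wrist view shows the grey collar at (325,222), orange at (243,124), pink at (195,274), and a corner of the closed lid with the post ring at the left. I descend.

```bash
python3 -m inch '[[1,2,3,35,0],[1,0,0,35,0],[1,0,0,20,0],[1,0,0,0,0]]'; python3 -c "
from h import *
s=ctrl.get_state(); print(totool(np.array([.613,-.2065,.006])-s['position']).round(1))
im=ctrl.get_image('scene')
P=cloud(im);z=P[...,2];m=(im['range_z']>0)&(abs(z-.036)<.002)&(np.hypot(P[...,0]-.613,P[...,1]+.2065)<.035);print('scene collar',m.sum(),P[m].mean(0))"
```

```text
time: 6.25
position: [0.6151, -0.1963, 0.0637]
tool_rot: [-3.062, -0.604, -0.031]
ft_force: [0.4, 0.2, 0.4]
grip_width: 0.997
[-7.1  9.5 57.4]
scene collar 197 [ 0.62124212 -0.2086636   0.03586224]
```

```bash
python3 -m inch '[[1,-7,9,15,0],[1,0,0,0,0]]'; python3 -c "
from h import *
s=ctrl.get_state(); print(s['position'],totool(np.array([.613,-.2065,.006])-s['position']).round(1),Rn.from_rotvec(s['tool_rot']).as_matrix()[:,2].round(3))"
```

```text
time: 6.55
position: [0.6144, -0.2083, 0.0509]
tool_rot: [-3.065, -0.605, -0.038]
ft_force: [-0.1, -0.3, -0.4]
grip_width: 1.002
[ 0.61436071 -0.2082885   0.05094536] [-1.8 -1.6 44.9] [ 0.021  0.022 -1.   ]
```

```bash
python3 -m inch '[[1,-2,-1,20,0],[1,-1,0,15,0],[1,0,1,9,0],[1,0,0,0,0]]'; python3 -c "
from h import *
s=ctrl.get_state(); print(s['position'],totool(np.array([.613,-.2065,.006])-s['position']).round(1),Rn.from_rotvec(s['tool_rot']).as_matrix()[:,2].round(3))"
```

```text
time: 7.05
position: [0.6125, -0.2088, 0.0041]
tool_rot: [-3.065, -0.604, -0.039]
ft_force: [-0.4, -0.5, 0.3]
grip_width: 0.994
[ 0.61245619 -0.20876785  0.00408517] [ 1.4 -1.9 -1.9] [ 0.021  0.022 -1.   ]
```

```bash
python3 -m inch '[[1,1,-1,-2,0],[-1,0,0,0,0],[-1,0,0,0,0],[-1,0,0,0,0],[-1,0,0,0,0]]' 35; python3 -m inch '[[-1,0,0,0,0],[-1,0,0,0,0],[-1,0,0,-15,0],[-1,0,0,-50,0],[-1,0,0,-50,0]]'; python3 -c "
from h import *
s=ctrl.get_state(); print(s['position'],Rn.from_rotvec(s['tool_rot']).as_matrix()[:,2].round(3),s['joint_positions'].round(2))
print(totool(np.array([.5275,-.008,.20])-s['position']).round(1))"
```

```text
time: 7.68
position: [0.6144, -0.2074, 0.0079]
tool_rot: [-3.066, -0.605, -0.043]
ft_force: [-0.0, 0.3, -0.1]
grip_width: 0.629
time: 8.3
position: [0.6083, -0.2089, 0.1223]
tool_rot: [-3.061, -0.605, -0.031]
ft_force: [0.9, -0.6, -0.8]
grip_width: 0.569
[ 0.60827308 -0.20894031  0.12227392] [ 0.015  0.025 -1.   ] [ 0.83  0.45 -0.68  1.58  0.27  1.21 -1.07]
[   3.5 -217.9  -73.9]
```

```bash
python3 -m inch '[[-1,1,-30,-40,0],[-1,1,-48,0,0],[-1,1,-48,0,0],[-1,1,-46,0,0],[-1,0,-40,0,0]]'; python3 -m inch '[[-1,0,0,0,0],[-1,0,0,0,0]]'; python3 -c "
from h import *
im=snap('scene','s2.png'); P=cloud(im)
cv2.imwrite('pics/s2c.png',cv2.resize(cv2.imread('pics/s2.png')[120:320,200:420],None,fx=3,fy=3))
s=ctrl.get_state(); p=s['position']; print(p,Rn.from_rotvec(s['tool_rot']).as_matrix()[:,2].round(3))
for n in('scene','top'):
  im=im if n=='scene' else snap('top','t2.png'); P=cloud(im); z=P[...,2]; m=(im['range_z']>0)&(abs(z-.1018)<.003)&(np.hypot(P[...,0]-.5275,P[...,1]+.008)<.02); print(n,m.sum(),P[m].mean(0) if m.any() else '')
print(totool(np.array([.5275,-.008,.13])-p).round(1))"
```

```text
time: 8.93
position: [0.5337, -0.0109, 0.1765]
tool_rot: [-3.072, -0.597, -0.052]
ft_force: [-0.1, 0.2, -0.5]
grip_width: 0.57
time: 9.18
position: [0.5329, -0.0072, 0.1786]
tool_rot: [-3.072, -0.608, -0.054]
ft_force: [-0.3, 0.7, -0.8]
grip_width: 0.569
[ 0.53300089 -0.00673166  0.1785941 ] [ 0.032  0.017 -0.999]
scene 38 [ 0.52966671 -0.01004727  0.10156105]
top 0 
[-7.3 -0.7 48.4]
```

View pics/s2c.png

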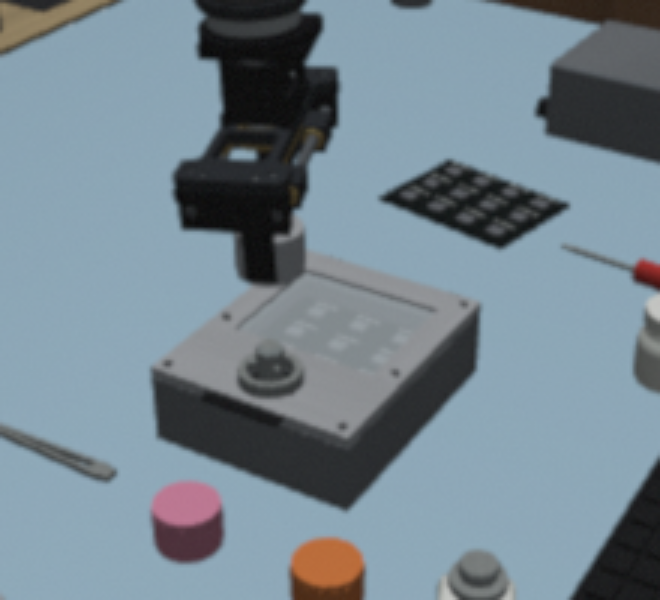

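```bash
python3 -m inch '[[-1,-4,0,20,0],[-1,-3,0,20,0],[-1,0,0,12,0],[-1,0,0,0,0],[-1,0,0,0,0]]'; python3 -c "
from h import *
s=ctrl.get_state(); p=s['position']; print(p,Rn.from_rotvec(s['tool_rot']).as_matrix()[:,2].round(3))
print(totool(np.array([.528,-.0085,.12])-p).round(1))
im=snap('scene','s3.png'); P=cloud(im)
cv2.imwrite('pics/s3c.png',cv2.resize(cv2.imread('pics/s3.png')[190:270,240:340],None,fx=7,fy=7,interpolation=2))"
```

```text
time: 9.9
position: [0.5305, -0.0133, 0.1255]
tool_rot: [-3.073, -0.595, -0.056]
ft_force: [-0.0, 0.4, -0.1]
grip_width: 0.572
[ 0.53045113 -0.01326445  0.12548147] [ 0.033  0.018 -0.999]
[-0.7 -5.3  5.5]
```

View pics/s3c.png

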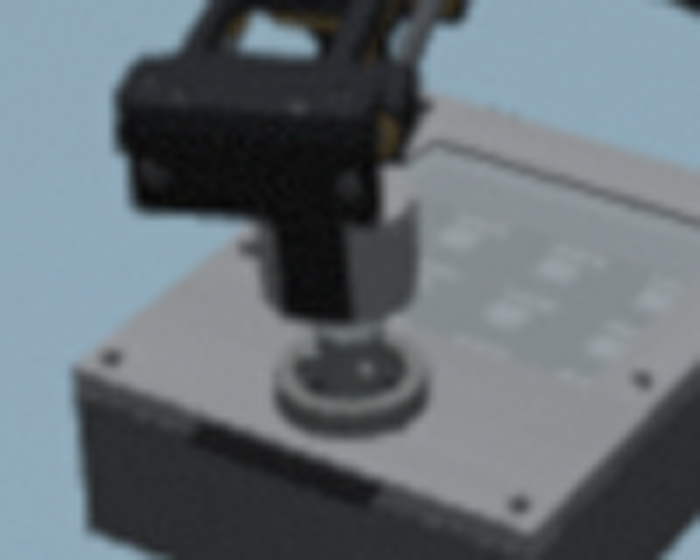

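The collar is just above the post. In the crop its centre is at about (340), the post at (351), so it sits roughly 2 mm left of the axis, which agrees with the computed correction. I shift it and then go down gently.

```bash
python3 -m inch '[[-1,-1,-5,0,0],[-1,0,0,0,0],[-1,0,0,0,0]]'; python3 -c "
from h import *
s=ctrl.get_state(); p=s['position']; print(p)
print(totool(np.array([.528,-.0085,.12])-p).round(1))"
```

```text
time: 10.32
position: [0.5283, -0.0085, 0.1268]
tool_rot: [-3.074, -0.596, -0.06]
ft_force: [0.3, -0.7, -0.9]
grip_width: 0.57
[ 0.52829341 -0.00846345  0.12679014]
[-0.6 -0.1  6.8]
```

```bash
python3 -m inch '[[-1,0,0,9,0],[-1,0,0,8,0],[-1,-1,0,6,0],[-1,0,0,0,0]]'; python3 -c "
from h import *
s=ctrl.get_state(); p=s['position']; print(p,s['ft_force'],s['torque'])
print(totool(np.array([.528,-.0085,.096])-p).round(1))"
```

```text
time: 10.82
position: [0.5282, -0.0075, 0.1019]
tool_rot: [-3.072, -0.596, -0.06]
ft_force: [0.7, 1.1, -1.0]
grip_width: 0.567
[ 0.5282196  -0.00750372  0.10191173] [ 0.6571591   1.1234993  -1.02630448] [0.14051672 0.03470816 0.04128461]
[-0.8  0.9  5.9]
```

```bash
python3 -m inch '[[-1,0,1,4,0],[-1,0,0,4,0],[-1,0,0,2,0]]'; python3 -c "
from h import *
s=ctrl.get_state(); p=s['position']; print(p,s['ft_force'],s['torque'])
print(totool(np.array([.528,-.0085,.096])-p).round(1))"
```

```text
time: 11.2
position: [0.5295, -0.0075, 0.0953]
tool_rot: [-3.073, -0.597, -0.059]
ft_force: [-7.6, 1.0, 19.3]
grip_width: 0.568
[ 0.52952407 -0.0074583   0.09534479] [-7.5567601   0.95203861 19.31202285] [ 0.2928216   2.05588555 -0.01429772]
[-1.8  0.4 -0.7]
```

```bash
python3 -m inch '[[-1,-1,0,0,0],[-1,0,0,1,0.15],[-1,0,0,1,0.15],[-1,0,0,1,0.15]]'; python3 -c "
from h import *
s=ctrl.get_state(); p=s['position']; print(p,s['ft_force'],s['torque'],s['joint_positions'].round(2),Rn.from_rotvec(s['tool_rot']).as_matrix().round(3))
print(totool(np.array([.528,-.0085,.096])-p).round(1))"
```

```text
time: 11.7
position: [0.5289, -0.0074, 0.0931]
tool_rot: [-3.12, 0.125, -0.054]
ft_force: [-1.4, 2.4, 3.0]
grip_width: 0.57
[ 0.52888144 -0.00737151  0.09307741] [-1.37914911  2.43051171  2.99258165] [0.7912095  0.3247225  0.17076141] [ 0.66  0.22 -0.75  1.91  0.15  1.04 -1.8 ] [[ 0.996 -0.08   0.035]
 [-0.08  -0.997  0.017]
 [ 0.034 -0.02  -0.999]]
[-0.7  1.1 -3. ]
```

```bash
python3 -m inch '[[-1,0,0,2,0],[-1,0,0,1,0]]'; python3 -c "
from h import *
s=ctrl.get_state(); p=s['position']; print(p,s['ft_force'],s['torque'],s['joint_positions'].round(2))"
```

```text
time: 11.95
position: [0.5289, -0.007, 0.0899]
tool_rot: [-3.12, 0.118, -0.054]
ft_force: [-1.5, 1.7, 1.2]
grip_width: 0.568
[ 0.52885191 -0.00701434  0.08994715] [-1.48222134  1.69497369  1.1834311 ] [0.37701906 0.21835127 0.05278236] [ 0.66  0.22 -0.75  1.92  0.16  1.03 -1.8 ]
```

```bash
python3 -m inch '[[-1,-1,1,3,0],[-1,0,0,3,0],[-1,0,0,3,0],[-1,0,0,3,0]]'; python3 -c "
from h import *
s=ctrl.get_state(); p=s['position']; print(p,s['ft_force'],s['torque'],Rn.from_rotvec(s['tool_rot']).as_matrix()[:,2].round(3))"
```

```text
time: 12.45
position: [0.529, -0.0072, 0.0802]
tool_rot: [-3.121, 0.11, -0.055]
ft_force: [-7.9, 1.8, 23.2]
grip_width: 0.567
[ 0.5289868  -0.00716263  0.08018571] [-7.93598884  1.76342334 23.23843883] [0.39964816 1.66899838 0.01445323] [ 0.036  0.017 -0.999]
```

```bash
python3 -m inch '[[-1,-1,1,3,0],[-1,0,0,3,0]]' 50; python3 -c "
from h import *
import time
s=ctrl.get_state(); p=s['position']; print(p,s['ft_force'],s['torque'],Rn.from_rotvec(s['tool_rot']).as_matrix()[:,2].round(3))
for k in range(4):
  im=snap('scene','s4.png'); s=ctrl.get_state(); print(s['time'],s['position'],s['ft_force'])
P=cloud(im); z=P[...,2]
m=(im['range_z']>0)&(np.hypot(P[...,0]-.528,P[...,1]+.008)<.027)&(z>.085)&(z<.125)
print('heights near collar top',m.sum(),np.histogram(z[m],np.arange(.085,.127,.003)))
cv2.imwrite('pics/s4c.png',cv2.resize(cv2.imread('pics/s4.png')[190:270,240:340],None,fx=7,fy=7,interpolation=2))"
```

```text
time: 12.7
position: [0.5291, -0.0072, 0.0801]
tool_rot: [-3.124, 0.106, -0.055]
ft_force: [-14.1, 0.9, 28.3]
grip_width: 0.566
[ 0.52906504 -0.00718001  0.08014303] [-14.10304728   0.90966818  28.30134204] [0.19741799 2.83680583 0.01905129] [ 0.036  0.014 -0.999]
12.75 [ 0.52906621 -0.00722879  0.0801714 ] [-11.903974     1.80015937  27.23538878]
12.8 [ 0.52903649 -0.00720759  0.08013963] [-13.23203626   1.59239908  27.40249422]
12.85 [ 0.52905652 -0.0072366   0.08015646] [-11.57236615   0.88151876  26.38106581]
12.9 [ 0.52910476 -0.00720224  0.08020079] [-12.49819456   1.43413731  26.46868395]
heights near collar top 285 (array([ 11,  11,  19,  12,  15,  17,  14, 110,  47,   5,   8,   9,   6]), array([0.085, 0.088, 0.091, 0.094, 0.097, 0.1  , 0.103, 0.106, 0.109,
       0.112, 0.115, 0.118, 0.121, 0.124]))
```

View pics/s4c.png

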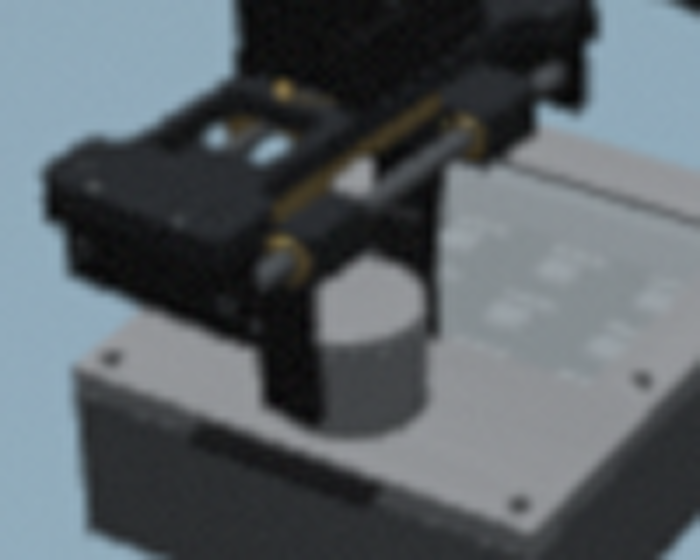

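The collar sits down over the ring with its top at about 108 mm (108.5 expected at home), and its height did not change when I pushed harder, so it is on the stop. I hand the job in.

```bash
python3 -c "
from h import *
im=dict(np.load('pics/s4.npz')); P=cloud(im); z=P[...,2]
m=(im['range_z']>0)&(np.hypot(P[...,0]-.528,P[...,1]+.008)<.024)&(z>.105)&(z<.112)
A=np.c_[P[m][:,:2],np.ones(m.sum())]; print('top z',np.median(z[m]),'slope',np.linalg.lstsq(A,z[m],rcond=None)[0][:2].round(3))
m=(im['range_z']>0)&(abs(P[...,0]-.58)<.02)&(abs(P[...,1]-.0)<.03); print('lid z',np.median(z[m]))
print(ctrl.close_job())"
```

```text
top z 0.10829931477503375 slope [-0.01   0.015]
lid z 0.07133748017620901
the job is handed in; nothing more can be done
None
```

I closed the lid, gripped the collar and set it on the post. About 0.45 rad of turn dropped its keyways over the pins. I then pushed it home and handed the job in at about 13 s with the gripper still holding it; `close_job` gives no verdict.

**Last checks**
- **Collar height:** its top measured 108.3 mm, against 108.5 mm expected at home. The tool went down 15.1 mm from resting on the pins, where 16 mm is nominal. Extra push did not move it any lower, so it is on the stop.
- **Collar tilt:** its top slopes about 0.02 rad, within the 0.1 allowed.
- **Lid:** its upper face measured 71.3 mm, against 70.5 mm nominal. That is closed within the camera's accuracy.
- **Hold:** there was a steady downward push of about 27 N, with the grip set to 50 N.

**Less clean points**
- The tool ended up tilted about 0.04 rad from vertical and carries about 12 N of sideways load on the post.
- Pressing the lid shut briefly reached about 41 N vertically (44 N in all). This was at the fingertips, not the gripper body, so the 40 N limit on the arm and body should not apply.
- The wrist and top cameras disagreed by about 2 to 3 mm on where the collar stood. I used a point between them.
- I did not re-measure the other bench items at the end. Every move was planned to stay clear of them.

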